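# Check the filter of the bench dust extractor

## Robot

A 7-joint arm with a two-finger parallel gripper is mounted at the origin on a cart in front of the work surface, level with it; the furniture and walls round the work are solid. World frame = base frame: x ahead of the robot, y to its left, z up, the work surface at z = 0. Lengths are in m, angles in rad, forces in N, time in s.
With the tool pointing down it reaches from about 0.425 to 1.025 m from the base axis. Payload 3.6 kg.
Tool frame: the origin (TCP) lies on the centre line of the jaws, within the pads' length; the fingertips stand 14 mm ahead of it and the grasp point (between the pads) lies 5 mm behind it; z points along the fingers, y is the direction in which the jaws open and shut (so a half turn about z gives the same grasp; the last joint's range is limited). The gripper opens to 85 mm and grips with 20 to 120 N. Pads are 22 mm wide; open, the fingers measure 114 mm over their backs; the gripper's body (76 mm by 85 mm) begins 54 mm behind the grasp point. The pads swing forward as they close: fully open they stand 13 mm farther back than shut.
Start: joints at [-1.369, 0.591, 0.048, 1.609, -0.033, 0.943, -0.034], TCP at [0.211, 0.694, 0.245] pointing down, gripper open.
Joint ranges: [-2.69, 2.69], [-0.47, 2.24], [-1.27, 1.36], [0.19, 2.51], [-1.53, 4.68], [0.08, 2.07], [-3.09, 3.09]. Speed limits (rad/s): [2.57, 2.57, 3.14, 3.14, 3.14, 3.14, 3.14].

## Interface

Orientations are given as a unit quaternion [x, y, z, w].
In Python, from workcell import get_state, vision, r gives the robot as it stands.
- The arm moves only by the tool carry_out, never from a script. Its argument "series" is a list of rows, each a list of 7 numbers: the shift along the tool's x, y, z in cm, then the turn, a rotation vector about the tool's x, y, z in rad, then the closure, from 0 (fully open) to 1 (shut). A call has 1 to 8 rows; each row shifts and turns the pose as measured when the row begins, along the tool's axes as they then stand; what a row does not reach is not made up. A row lasts 1/10 s, in which the tool goes at most 50 mm and 8.59 degrees, less where a joint would pass 70% of its speed; a pose out of reach is approached as far as the arm can. A call with a gripper value outside its range is refused whole. The fingers move at their own pace and stop on an object; "newtons" is the grip in N (left out, the last holds). Time passes only in rows, so rows that do not move let the fingers close. It gives the time, the measured TCP pose, the force and the opening at its end, in the units of the state.
- get_state(): the state, without advancing time (a new reading comes with each control period).
- vision.capture(name): name is "side" or "top" or "wrist"; returns a dict with "img" (480x640x3 uint8, red, green, blue), "z_map" (480x640 float32, m along the optical axis (not along the pixel's ray), 0 where there is no reading), "mtx" (3x3 intrinsics, pixels), "rvec" (rotation vector, rad) and "tvec" (3), from world to camera coordinates, as OpenCV has them; the wrist camera has in their place "hand_eye" (4x4, takes a point from camera to tool coordinates, whose origin is the TCP and whose axes are the flange's). Camera axes: x right, y down, z forward; pixel columns grow to the right and rows downward; lengths in m; the calibration is good to about 2 mm. A picture is of the moment at which its call begins: read the wrist's pose just before it.
- r.hand_in(): hands the job in, once; it reports no verdict.
The state is a dict: "clock": time; "qpos": joint angles; "dq": joint speeds; "joint_efforts": joint torques, N m; "eef_pos": TCP position; "orientation": TCP orientation; "ft_force": force on the tool from outside, world axes, zero at the start; "torque": the same for the moment, N m; "grip_width": finger opening in m.
Only numpy, scipy, OpenCV 4.12 (cv2) and the standard library are available. Lean on these libraries where they do the work, as an engineer would, in place of code of your own. Each camera call takes 0.05 s, during which the arm holds its last target.

## Task

Check the filter of the small white dust extractor on the bench: swing its cover flap up by the finger lever until it rests open, and draw the filter cassette hidden underneath straight up out of its slot. Keeping the cassette upright all the way so that it does not shed its dust, show it over the middle of the round steel dish: bottom edge 4 to 12 cm above the worktop, tab up, its pleated intake face turned squarely to the front of the bench. Finish while still holding it there, motionless, with the flap left open and the dish and everything else left where it stands.

Things in the scene. Friction and masses are not known exactly. Their poses are not given: they have to be found in the camera images.
- dust_box: The dust extractor, a white box fixed to the bench, 170 mm wide (y), 120 mm high. Origin: on the worktop under the centre of the filter slot; x points to its back, y to its left, z up. It runs from x = -63 (front, dark louvres) to x = +122 mm; from x = +52 back it is the closed motor section. In front of that is the open well with the filter, covered by the flap.
- filter_slot (a point): Centre of the filter slot's mouth in the grey deck of the well, 75 mm above the worktop on the box's axes. The well round it, open once the flap is up, reaches from here 55 mm forward, 52 mm back and 77 mm to each side, and its rim is 45 mm higher than the deck. The cassette has 1.5 mm of play in the slot on every side.
- flap (a joint): Cover flap on top of the well: 0 rad shut (level), grows as it opens, 2.0 rad on its stop, leaning back. Light (0.12 kg) and free-swinging: let go below about 1.5 rad it falls shut, let go above about 1.65 rad it falls back on its stop and stays.
- flap_axis (a point): Middle of the flap's hinge line, fixed on the box 54 mm behind its origin and 123 mm up; the hinge line is the box's y axis. The flap is 168 mm wide, 6 mm thick, and reaches 117 mm forward from here, flush with the box's front.
- flap_lever (a point): Centre of the round end of the black finger lever that stands forward from the middle of the flap's front edge, in the flap's plane, 141 mm from the hinge line. The end is an upright disc 12 mm thick along the box's y, 26 mm across, its centre 24 mm in front of the box; free all round. Gripped across its thickness it can turn between the fingers. Axes as the box's when shut; turns with the flap.
- filter: The filter cassette, loose, 0.04 to 0.1 kg, hidden in the slot at the start: white framed panel 14 mm thick (x), 80 wide (y), 61 high, a pull tab on top. Origin: centre of its underside; in the slot it has the box's axes and stands 16 mm above the worktop. Its -x face is the intake face, bare grey pleats in a frame; its +x face is the back, crossed by a white lattice.
- filter_tab (a point): Centre of the gripping part of the cassette's pull tab, 83 mm above the cassette's underside. The tab is an upright plate 12 mm thick (the cassette's x), 36 mm wide (y), rising from the cassette's top edge (61 mm) to 96 mm above its underside. In the slot its foot is about 2 mm above the deck and its top 8 mm below the well's rim.
- dish: Loose round shallow steel dish, 155 mm across, 19 mm high, open on top, standing flat; origin at the centre of its underside.
- bench (a point): A fixed, unmarked point on the worktop near its front edge, between the robot and the dish, given for its axes: x points to the back of the bench, square to its straight front edge, y along the edge to the left. It never moves.
- polishing_wheel: Bystander: felt wheel lying flat, 48 mm across, 12 mm high; origin under its centre.
- wax: Bystander: yellow block 30 x 62 x 19 mm; origin under its centre.
- joint_part: Bystander: small grey upright metal joint with blue screws, 22 x 41 mm, 48 mm high; origin under its centre.
- burs: Bystander: metal block holding burs, 34 x 66 x 44 mm; origin under its centre.

How it is judged:
On the way, in this order (a step that is already met when the one before it is completed fails the run):
1. the flap rests open against its stop, with the cassette still in its slot (value of joint flap above 1.9 rad and z of filter in the frame of dust_box below 0.03 m), for 0.2 s.
2. the cassette is drawn up clear of the box, the flap still open (z of filter in the frame of dust_box above 0.122 m and horizontal distance between filter and dust_box below 0.06 m and value of joint flap above 1.6 rad and contact force between the fingers and filter above 0.3 N), for 0.05 s.
At the end, for the whole second after the job is handed in: The fingers hold the cassette still and upright (0.2 rad) within 35 mm of the dish's centre, underside 35 to 130 mm above the worktop, touching neither dish nor box, intake face to the bench's front (0.2 rad); flap open (over 1.6 rad); dish shifted under 20 mm (horizontal distance between filter and dish below 0.035 m and height (world z) of filter between 0.035 and 0.13 m and angle between filter's own z axis and vertical below 0.2 rad and angle between the x axis of filter and the x axis of bench, either way round below 0.2 rad and x of bench in the frame of filter below 0 m and contact force between the fingers and filter above 0.3 N and contact force between filter and dish below 0.05 N and contact force between filter and dust_box below 0.05 N and linear speed of filter below 0.02 m/s and angular speed of filter below 0.2 rad/s and value of joint flap above 1.6 rad and distance of dish from where it was at the start of the episode below 0.02 m); the arm keeps its last pose, push and grip.
It fails at once if the cassette is tipped by more than 0.5 rad (angle between filter's own z axis and vertical above 0.5 rad).
It fails at once if a bystander or the dish is shifted by more than 20 mm (distance of any of dish, polishing_wheel, wax, joint_part, burs from where it was at the start of the episode above 0.02 m).
It also fails if it takes over 59 s, if anything falls off the work surface, if the arm or the gripper's body presses on something with over 40 N, if the wrist force passes 120 N, or if a joint passes its speed limit or range.

## Working session

There is one attempt and no reset: what is moved stays moved. The work goes in short steps, Python scripts to look and compute and a tool call to move; the robot and the scene stay as the last step left them, time stands still between calls to the robot, and variables do not carry over. Pictures are saved under pics/ and viewed, and the job is handed in when it is done.

Besides the shell and the picture viewer there is one more tool, called after "Request:" as name(argument=value, ...), one argument or row to a line, values as JSON. carry_out: Moves the arm, as the interface text tells. Its arguments: {"type":"object","properties":{"series":{"type":"array","items":{"type":"array","items":{"type":"number"}}},"newtons":{"type":"number"}},"required":["series"]}

```bash
ls; mkdir -p pics; python3 - <<'E'
from workcell import get_state, vision, r
import cv2,numpy as np
print(get_state())
for n in ['side','top','wrist']:
    d=vision.capture(n); cv2.imwrite(f'pics/{n}0.png',d['img'][:,:,::-1]); np.savez(f'{n}0.npz',**d)
    print(n,d['mtx'].tolist(),{k:np.array(d[k]).tolist() for k in d if k in('rvec','tvec','hand_eye')})
E
```

```text
pics
{'clock': 0.0, 'qpos': array([-1.36946851,  0.59210073,  0.04830875,  1.60983829, -0.03331559,
        0.94269761, -0.03369672]), 'dq': array([-1.52386884e-03,  1.30407041e-03, -1.93681927e-03,  1.18883185e-03,
       -2.34193187e-03,  4.93355107e-04, -4.30886097e-06]), 'joint_efforts': array([-3.78350978e-04, -5.48694706e+01,  1.54570006e+00, -1.98124731e+01,
        9.21689876e-03,  8.82113411e-03, -1.54935657e-05]), 'eef_pos': array([0.21042801, 0.69295281, 0.24414842]), 'orientation': array([ 1.46847440e-01,  9.89158519e-01, -1.11436634e-03, -1.05800079e-04]), 'ft_force': array([ 0.62116772, -0.49012735, -0.43195007]), 'torque': array([ 0.03235321,  0.00396455, -0.02969898]), 'grip_width': 0.08556415815918904}
side [[438.9792612086687, 0.0, 314.9152310243885], [0.0, 438.9792612086687, 235.8158599641817], [0.0, 0.0, 1.0]] {'rvec': [1.9559337979919498, -0.5497652365405705, 0.3497620135317396], 'tvec': [-0.4626053341011663, 0.2295336983976166, 0.6553505472193226]}
top [[607.5436684796148, 0.0, 313.73474999775374], [0.0, 607.5436684796148, 238.51170051192722], [0.0, 0.0, 1.0]] {'rvec': [2.1263527556854585, -2.0889049201226286, 0.22584053777452107], 'tvec': [0.055637887872413895, 0.5808420402370236, 1.5271741587286891]}
wrist [[344.4981743550038, 0.0, 324.0817814404117], [0.0, 344.4981743550038, 244.1770175556561], [0.0, 0.0, 1.0]] {'hand_eye': [[0.00047230181685228487, -0.961741410906348, -0.27395845575352856, 0.06969654504719072], [0.9999997836990124, 0.0003288283492353225, 0.0005696260541555516, -0.00031908042843564743], [-0.00045774765824831387, -0.27395866553146486, 0.9617413581869597, -0.12840205106556277], [0.0, 0.0, 0.0, 1.0]]}
```

View pics/side0.png

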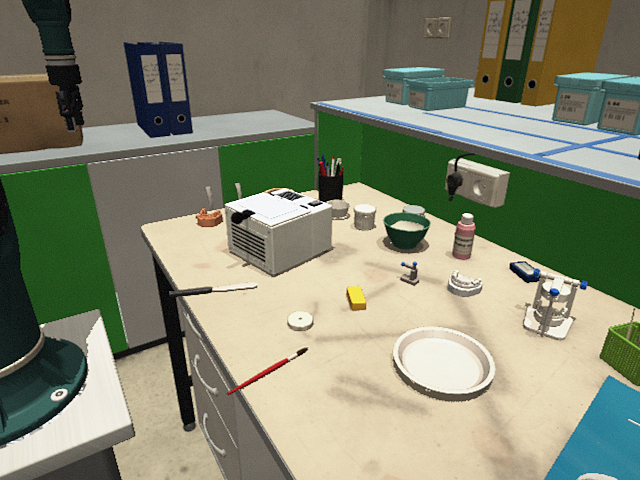

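View pics/top0.png

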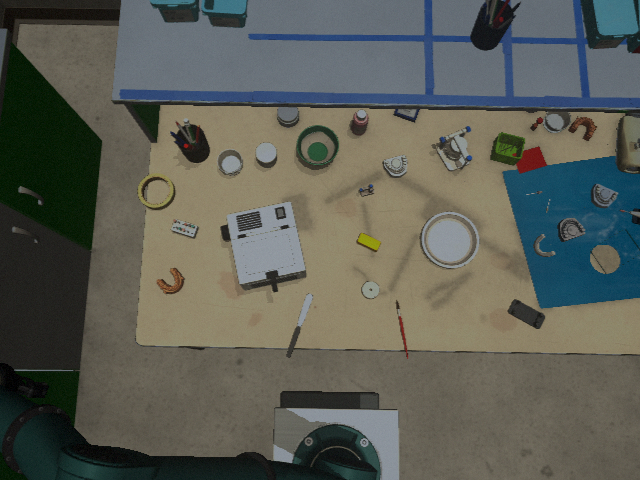

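View pics/wrist0.png

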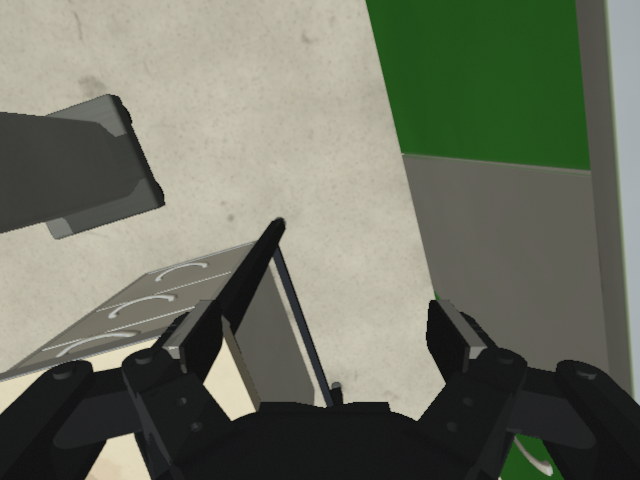

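Side: the white extractor is at (280,230) with its black lever at (240,215) and the dish is at (443,362). Top: the box is at (265,245), the lever at (275,285), the dish at (450,240), and the wheel, wax and joint are at (370,290), (369,242) and (366,190). The wrist camera sees only the floor.

```bash
cat > h.py <<'E'
import numpy as np,cv2
from scipy.spatial.transform import Rotation as R
def cloud(d):
    z=d['z_map'];K=d['mtx'];v,u=np.mgrid[:480,:640]
    P=np.stack([(u-K[0,2])/K[0,0]*z,(v-K[1,2])/K[1,1]*z,z],-1)
    if 'rvec' in d:
        Rm=cv2.Rodrigues(np.array(d['rvec']))[0]; return (P-np.array(d['tvec']).ravel())@Rm, z>0
    return P,z>0
def wcloud(d,s):
    P,ok=cloud(d);H=np.array(d['hand_eye']);P=P@H[:3,:3].T+H[:3,3]
    return R.from_quat(s['orientation']).apply(P.reshape(-1,3)).reshape(P.shape)+s['eef_pos'],ok
def load(f): return dict(np.load(f))
E
python3 - <<'E'
from h import *
d=load('top0.npz');W,ok=cloud(d)
for u,v in [(275,288),(275,275),(265,250),(450,240),(370,290),(369,242),(366,190),(320,330),(320,350),(200,344),(500,350),(110,440)]: print(u,v,W[v,u].round(4))
# box top
m=ok&(abs(W[...,2]-.123)<.012); m[:190]=0;m[300:]=0;m[:,:200]=0;m[:,320:]=0
pts=W[m]; print(m.sum(),np.histogram(pts[:,2],12))
r=cv2.minAreaRect((pts[:,:2]*1000).astype(np.float32)); print(r)
# dish
m=ok&(W[...,2]>.012)&(W[...,2]<.03); m[:200]=0;m[280:]=0;m[:,:410]=0;m[:,490:]=0
pts=W[m];print(cv2.minEnclosingCircle((pts[:,:2]*1000).astype(np.float32)),pts[:,2].max())
d=load('side0.npz');W,ok=cloud(d)
m=ok&(abs(W[...,2]-.123)<.012); m[:180]=0;m[270:]=0;m[:,:225]=0;m[:,340:]=0
pts=W[m]; print(m.sum(),np.histogram(pts[:,2],12))
r=cv2.minAreaRect((pts[:,:2]*1000).astype(np.float32)); print(r)
print(W[215,240],W[213,245])
E
```

```text
275 288 [0.4387 0.1587 0.1308]
275 275 [0.4707 0.1596 0.1328]
265 250 [0.5351 0.1873 0.1225]
450 240 [ 0.5947 -0.3035  0.0051]
370 290 [ 0.4556 -0.087  -0.0027]
369 242 [ 0.5827 -0.0827  0.0173]
366 190 [ 0.7309 -0.0755  0.0086]
320 330 [0.3466 0.0453 0.0059]
320 350 [ 0.3203  0.0366 -0.7578]
200 344 [0.3047 0.3578 0.0082]
500 350 [ 0.3035 -0.4271 -0.0013]
110 440 [-0.0246  0.8167 -0.7655]
4856 (array([ 22,  39, 139, 247, 390, 563, 673, 796, 784, 661, 370, 172]), array([0.11107241, 0.1130649 , 0.11505739, 0.11704988, 0.11904238,
       0.12103487, 0.12302736, 0.12501985, 0.12701234, 0.12900483,
       0.13099733, 0.13298982, 0.13498231]))
((538.9554443359375, 184.56527709960938), (222.7299041748047, 170.3911895751953), 13.316786766052246)
((605.5621337890625, -303.5833740234375), 146.77293395996094) 0.029792582367516314
2686 (array([ 75,  87,  80, 137, 477, 176, 124, 932, 530,  48,   9,  11]), array([0.1110332 , 0.11302554, 0.11501788, 0.11701022, 0.11900256,
       0.1209949 , 0.12298724, 0.12497958, 0.12697192, 0.12896426,
       0.1309566 , 0.13294895, 0.13494129]))
((538.2332763671875, 181.13140869140625), (220.71929931640625, 172.56968688964844), 13.513077735900879)
[0.45130913 0.15725226 0.12809633] [0.46422503 0.16050429 0.12878438]
```

```bash
python3 - <<'E'
import cv2
a=cv2.imread('pics/top0.png')[190:310,200:330]; cv2.imwrite('pics/topc.png',cv2.resize(a,None,fx=4.9,fy=4.9,interpolation=cv2.INTER_CUBIC)[:600])
a=cv2.imread('pics/side0.png')[180:280,215:345]; cv2.imwrite('pics/sidec.png',cv2.resize(a,None,fx=5.5,fy=5.5,interpolation=cv2.INTER_CUBIC))
E
```

```text
(no output)
```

View pics/topc.png

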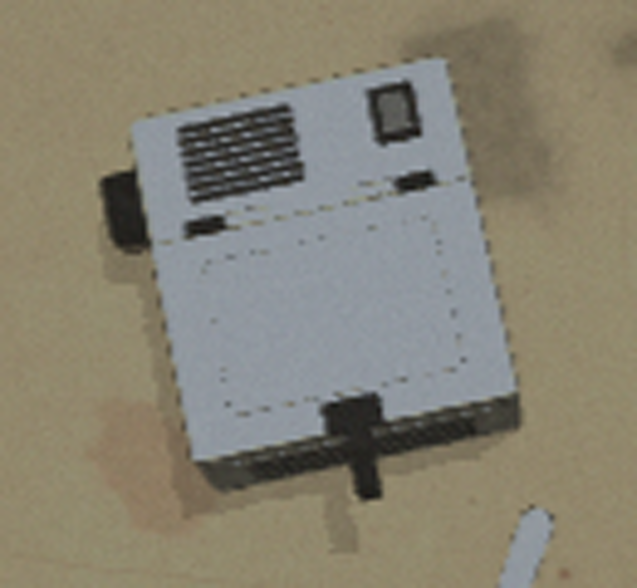

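View pics/sidec.png

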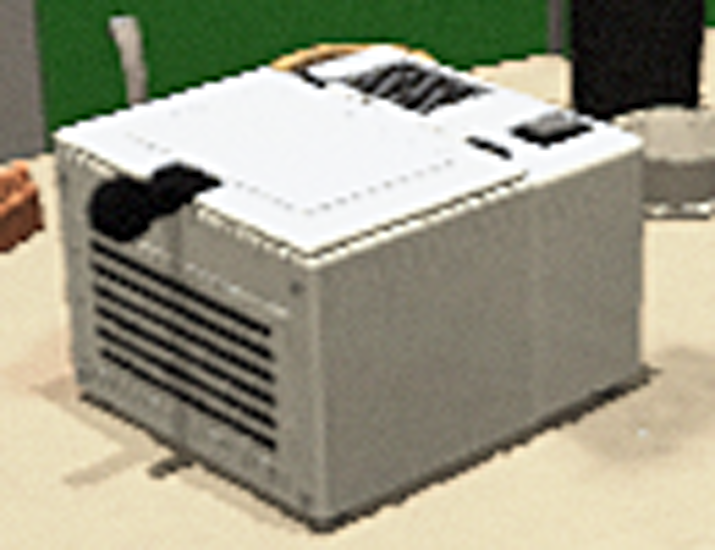

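```bash
python3 - <<'E'
from h import *
from scipy.optimize import least_squares
T=load('top0.npz');S=load('side0.npz')
obs=[]
def a(d,s,ox,oy,x,y,p): obs.append((d,((x+.5)/s-.5+ox,(y+.5)/s-.5+oy),p))
for x,y,p in [(195,460,(-63,84,126)),(517,390,(-63,-84,126)),(446,60,(122,-85,120)),(134,122,(122,85,120))]: a(T,4.9,200,190,x,y,p)
for x,y,p in [(318,265,(-63,-84,124)),(57,137,(-63,84,124)),(640,145,(122,-85,120)),(320,525,(-63,-85,0)),(80,395,(-63,85,0)),(645,372,(122,-85,0)),(120,208,(-87,0,123))]: a(S,5.5,215,180,x,y,p)
def res(q,only=None):
    c,s=np.cos(q[2]),np.sin(q[2]);o=[]
    for d,uv,p in obs:
        if only is not None and d is not only: continue
        p=np.array(p)/1e3; w=np.array([q[0]+c*p[0]-s*p[1],q[1]+s*p[0]+c*p[1],p[2]])
        uvp=cv2.projectPoints(w[None],d['rvec'],d['tvec'],d['mtx'],None)[0].ravel(); o+=list(uvp-uv)
    return np.array(o)
for only in (T,S,None):
    f=least_squares(res,[.51,.18,.23],args=(only,)); print(f.x,f.fun.reshape(-1,2).round(1).tolist())
# dish: pixel ellipse circle rim in top and side
for d,box,n in ((T,(410,200,490,280),'t'),(S,(380,315,505,410),'s')):
    W,ok=cloud(d)
    x0,y0,x1,y1=box
    img=d['img'].astype(int); 
    cv2.imwrite(f'pics/dish_{n}.png',cv2.resize(d['img'][y0:y1,x0:x1,::-1],None,fx=6,fy=6))
E
```

```text
[0.52749633 0.18010993 0.2270979 ] [[-0.2, 0.7], [0.7, 1.0], [0.7, -1.3], [-1.2, -0.6]]
[0.53041483 0.18181398 0.24121918] [[-1.2, -3.0], [-1.2, -0.8], [1.8, -2.4], [1.1, 2.1], [-1.2, 0.2], [-0.0, 2.3], [0.7, -0.3]]
[0.52916383 0.18014673 0.2349129 ] [[0.0, 0.3], [0.8, 0.1], [0.3, -2.1], [-1.5, -0.9], [-1.7, -2.6], [-1.4, -0.6], [1.8, -2.0], [0.6, 2.7], [-1.3, 0.5], [-0.0, 2.9], [0.3, 0.0]]
```

View pics/dish_t.png

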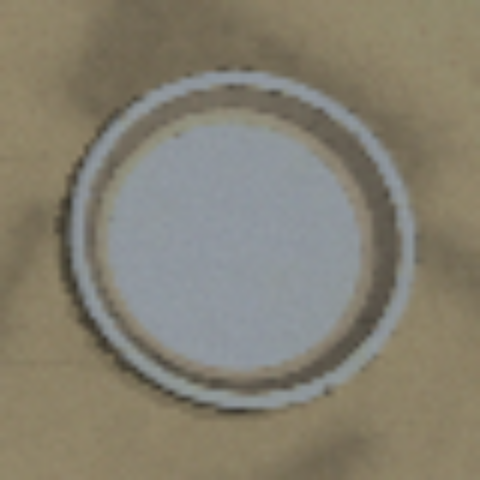

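View pics/dish_s.png

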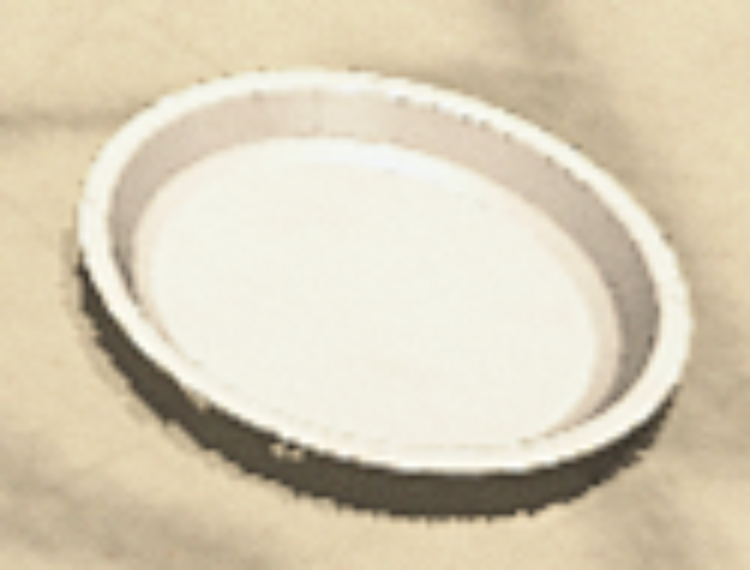

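```bash
cat >> h.py <<'E'
BOX=(.5292,.1801,.235)
def b2w(x,y,z,B=BOX):
    c,s=np.cos(B[2]),np.sin(B[2]); return np.array([B[0]+c*x-s*y,B[1]+s*x+c*y,z])
def Rdown(yaw): # tool z down, tool y at angle yaw in world
    y=np.array([np.cos(yaw),np.sin(yaw),0]);z=np.array([0,0,-1.]);x=np.cross(y,z);return R.from_matrix(np.c_[x,y,z])
def plan(pos,yaw,n,s=None,rot=None):
    from workcell import get_state
    s=s or get_state(); p0=np.array(s['eef_pos']);q0=R.from_quat(s['orientation']);q1=rot or Rdown(yaw)
    rv=(q0.inv()*q1).as_rotvec(); rows=[]
    for i in range(n):
        qi=q0*R.from_rotvec(rv*i/n); d=qi.inv().apply((np.array(pos)-p0)/n)*100
        rows.append([round(float(v),2) for v in d]+[round(float(v),3) for v in rv/n])
    print('total cm',(q0.inv().apply(np.array(pos)-p0)*100).round(2),'rv',rv.round(3))
    for w in rows: print(w)
E
python3 - <<'E'
from h import *
T=load('top0.npz')
Rm=cv2.Rodrigues(T['rvec'])[0];t=T['tvec'].ravel()
def onz(u,v,z):
    ray=Rm.T@np.linalg.solve(T['mtx'],[u,v,1.]);c=-Rm.T@t;return c+ray*(z-c[2])/ray[2]
d=onz(450.5,239.8,.019);print('dish',d)
g=cv2.cvtColor(T['img'],cv2.COLOR_RGB2GRAY).astype(float)
P=[]
for u in list(range(150,280,3))+list(range(420,640,3)):
    col=cv2.GaussianBlur(T['img'],(3,3),0)[335:370,u].astype(float); b=col[:,0]-col[:,2]
    k=np.abs(np.diff(b)).argmax(); P.append(onz(u,335+k+.5,0)[:2])
P=np.array(P);f=np.polyfit(P[:,1],P[:,0],1)
for _ in range(5):
    r=P[:,0]-np.polyval(f,P[:,1]);k=abs(r-np.median(r))<.004;f=np.polyfit(P[k,1],P[k,0],1)
print('edge slope dx/dy',f,k.sum(),len(k))
L=b2w(-.087,0,.24);print(L);plan(L,BOX[2]+np.pi/2,14)
E
```

```text
dish [ 0.59226675 -0.30171243  0.019     ]
edge slope dx/dy [-6.59560461e-05  3.00292726e-01] 118 118
[0.44459125 0.15984266 0.24      ]
total cm [-37.89 -44.22   0.52] rv [-0.002 -0.    -0.53 ]
[-2.71, -3.16, 0.04, -0.0, -0.0, -0.038]
[-2.59, -3.26, 0.04, -0.0, -0.0, -0.038]
[-2.46, -3.35, 0.04, -0.0, -0.0, -0.038]
[-2.33, -3.45, 0.04, -0.0, -0.0, -0.038]
[-2.2, -3.53, 0.04, -0.0, -0.0, -0.038]
[-2.06, -3.61, 0.04, -0.0, -0.0, -0.038]
[-1.93, -3.69, 0.03, -0.0, -0.0, -0.038]
[-1.79, -3.76, 0.03, -0.0, -0.0, -0.038]
[-1.64, -3.82, 0.03, -0.0, -0.0, -0.038]
[-1.5, -3.88, 0.03, -0.0, -0.0, -0.038]
[-1.35, -3.94, 0.03, -0.0, -0.0, -0.038]
[-1.2, -3.98, 0.03, -0.0, -0.0, -0.038]
[-1.05, -4.03, 0.03, -0.0, -0.0, -0.038]
[-0.89, -4.06, 0.03, -0.0, -0.0, -0.038]
```

Request:
carry_out(
  series=[
    [-2.7, -3.2, 0, 0, 0, -0.04, 0],
    [-2.6, -3.3, 0, 0, 0, -0.04, 0],
    [-2.5, -3.3, 0, 0, 0, -0.04, 0],
    [-2.3, -3.4, 0, 0, 0, -0.04, 0],
    [-2.2, -3.5, 0, 0, 0, -0.04, 0],
    [-2.1, -3.6, 0, 0, 0, -0.04, 0],
    [-1.9, -3.7, 0, 0, 0, -0.04, 0],
    [-1.8, -3.8, 0, 0, 0, -0.04, 0],
  ],
)

```text
clock: 0.95
eef_pos: [0.3476, 0.3866, 0.2405]
orientation: [-0.026, 1.0, 0.0, -0.002]
ft_force: [0.1, 0.5, -0.0]
grip_width: 0.0855
```

```bash
python3 - <<'E'
from h import *
plan(b2w(-.087,0,.24),BOX[2]+np.pi/2,8)
E
```

```text
total cm [ -8.49 -23.16  -0.  ] rv [ 0.001 -0.004 -0.182]
[-1.06, -2.89, -0.0, 0.0, -0.0, -0.023]
[-0.99, -2.92, 0.0, 0.0, -0.0, -0.023]
[-0.93, -2.94, 0.0, 0.0, -0.0, -0.023]
[-0.86, -2.96, 0.0, 0.0, -0.0, -0.023]
[-0.79, -2.98, 0.0, 0.0, -0.0, -0.023]
[-0.72, -3.0, 0.0, 0.0, -0.0, -0.023]
[-0.66, -3.01, 0.01, 0.0, -0.0, -0.023]
[-0.59, -3.03, 0.01, 0.0, -0.0, -0.023]
```

Request:
carry_out(
  series=[
    [-1.0, -2.9, 0, 0, 0, -0.024, 0],
    [-1.0, -2.9, 0, 0, 0, -0.024, 0],
    [-1.0, -3.0, 0, 0, 0, -0.024, 0],
    [-0.9, -3.0, 0, 0, 0, -0.024, 0],
    [-0.8, -3.0, 0, 0, 0, -0.024, 0],
    [-0.8, -3.0, 0, 0, 0, -0.024, 0.3],
    [-0.7, -3.0, 0, 0, 0, -0.024, 0.4],
    [-0.6, -3.0, 0, 0, 0, -0.024, 0.4],
  ],
)

```text
clock: 1.75
eef_pos: [0.451, 0.1461, 0.2399]
orientation: [-0.124, 0.992, -0.001, -0.002]
ft_force: [0.7, -0.3, 1.0]
grip_width: 0.0513
```

```bash
python3 - <<'E'
from h import *
from workcell import get_state, vision
s=get_state();print(s['grip_width'],s['eef_pos'])
d=vision.capture('wrist');np.savez('w1.npz',**d,eef_pos=s['eef_pos'],orientation=s['orientation']);cv2.imwrite('pics/w1.png',d['img'][:,:,::-1])
plan(b2w(-.087,0,.24),BOX[2]+np.pi/2,1)
E
```

```text
0.05126885248634537 [0.45097282 0.14614969 0.23994658]
total cm [ 0.36  2.11 -0.01] rv [-0.004 -0.004  0.007]
[0.36, 2.11, -0.01, -0.004, -0.004, 0.007]
```

View pics/w1.png

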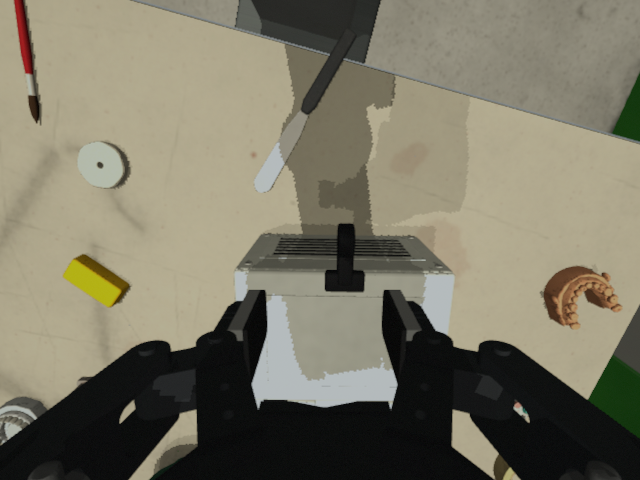

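Wrist view: the lever is at (346,235–265), the flap's front edge runs from (237,271) to (452,271), and the fingers straddle the flap's middle.

```bash
cat >> h.py <<'E'
def won(d,u,v,z,s=None):
    s=s or d;H=np.array(d['hand_eye']);ray=H[:3,:3]@np.linalg.solve(d['mtx'],[u,v,1.])
    q=R.from_quat(s['orientation']);ray=q.apply(ray);c=q.apply(H[:3,3])+s['eef_pos'];return c+ray*(z-c[2])/ray[2]
E
python3 - <<'E'
from h import *
d=load('w1.npz')
cv2.imwrite('pics/w1c.png',cv2.resize(d['img'][215:305,225:465,::-1],None,fx=3.3,fy=3.3,interpolation=cv2.INTER_CUBIC))
for u,v,z in [(237,271,.126),(452,271,.126),(346,235,.123),(346,226,.123)]: print(won(d,u,v,z).round(4))
print(b2w(-.063,-.084,0),b2w(-.063,.084,0),b2w(-.087,0,0))
W,ok=wcloud(d,d)
for v in range(224,272,4): print(v,W[v,346].round(4))
E
```

```text
[0.486  0.0878 0.126 ]
[0.4463 0.2436 0.126 ]
[0.4398 0.1598 0.123 ]
[0.4333 0.1581 0.123 ]
[0.48749041 0.08373969 0.        ] [0.44837279 0.2471221  0.        ] [0.44459125 0.15984266 0.        ]
224 [0.4319 0.1577 0.1225]
228 [0.4336 0.1578 0.1285]
232 [0.4357 0.1581 0.132 ]
236 [0.4381 0.1587 0.1337]
240 [0.4406 0.1593 0.1349]
244 [0.4431 0.1599 0.1363]
248 [0.446  0.1607 0.1358]
252 [0.4492 0.1617 0.1345]
256 [0.4528 0.1628 0.1322]
260 [0.4564 0.164  0.1297]
264 [0.4593 0.1647 0.13  ]
268 [0.4621 0.1655 0.1305]
```

View pics/w1c.png

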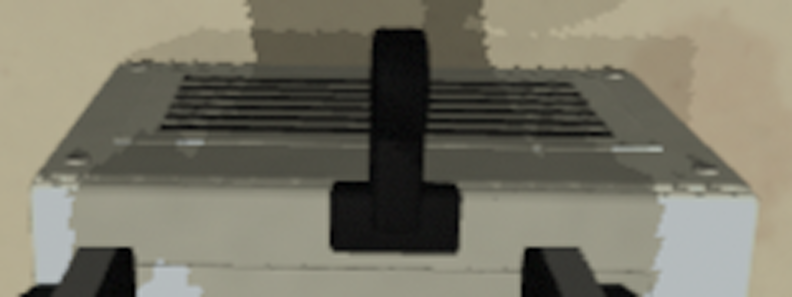

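Request:
carry_out(
  series=[
    [0.2, 1.1, 0, 0, 0, 0, 0.4],
    [0.2, 1.0, 1.5, 0, 0, 0, 0.4],
    [0, 0, 2, 0, 0, 0, 0.4],
    [0, 0, 2, 0, 0, 0, 0.4],
    [0, 0, 1.5, 0, 0, 0, 0.4],
    [0, 0, 0, 0, 0, 0, 0.4],
  ],
)

```text
clock: 2.4
eef_pos: [0.4433, 0.163, 0.1685]
orientation: [-0.12, 0.993, -0.001, -0.001]
ft_force: [-0.5, -0.3, 0.2]
grip_width: 0.0511
```

```bash
python3 - <<'E'
from h import *
plan(b2w(-.087,0,.122),BOX[2]+np.pi/2,1)
E
```

```text
total cm [-0.05 -0.33  4.65] rv [-0.002 -0.002  0.006]
[-0.05, -0.33, 4.65, -0.002, -0.002, 0.006]
```

Request:
carry_out(
  series=[
    [0, -0.3, 1.5, 0, 0, 0, 0.4],
    [0, 0, 1.5, 0, 0, 0, 0.4],
    [0, 0, 1.5, 0, 0, 0, 0.4],
    [0, 0, 0, 0, 0, 0, 0.4],
    [0, 0, 0, 0, 0, 0, 0.7],
    [0, 0, 0, 0, 0, 0, 1],
    [0, 0, 0, 0, 0, 0, 1],
    [0, 0, 0, 0, 0, 0, 1],
  ],
  newtons=25,
)

```text
clock: 3.2
eef_pos: [0.4461, 0.1607, 0.1272]
orientation: [-0.12, 0.993, -0.002, 0.002]
ft_force: [-2.3, 8.8, -3.1]
grip_width: 0.0117
```

```bash
python3 - <<'E'
from h import *
from workcell import get_state, vision
s=get_state();print(s['grip_width'],s['eef_pos'],s['ft_force'])
d=vision.capture('wrist');cv2.imwrite('pics/w2.png',d['img'][:,:,::-1])
plan(b2w(-.087,0,.122),BOX[2]+np.pi/2,1)
E
```

```text
0.011664223096668593 [0.4460547  0.16074712 0.12722051] [-2.2958158   8.83640889 -3.11243036]
total cm [ 0.16 -0.08  0.52] rv [-0.004  0.004  0.006]
[0.16, -0.08, 0.52, -0.004, 0.004, 0.006]
```

View pics/w2.png

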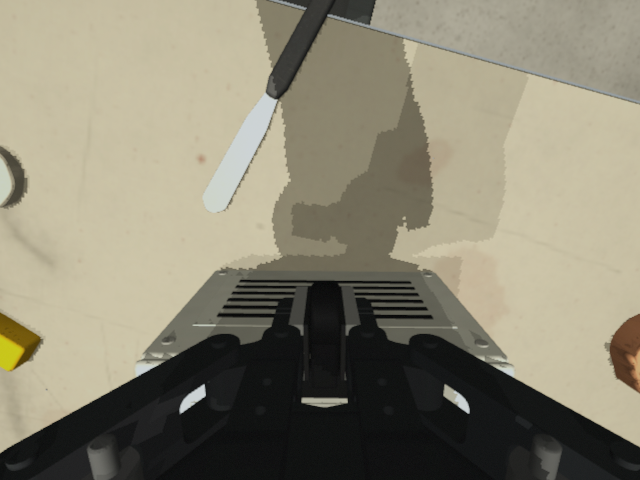

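```bash
cat > arc.py <<'E'
import sys
from h import *
from workcell import get_state
s=get_state();p=s['eef_pos'];off=np.array([.0015,0,.004])
c,si=np.cos(BOX[2]),np.sin(BOX[2]);d=p-np.array([BOX[0],BOX[1],0]);bx=c*d[0]+si*d[1];by=-si*d[0]+c*d[1];bz=p[2]
cx=bx-off[0];cz=bz-off[2]
th=np.arctan2(cz-.123,.054-cx);rr=np.hypot(cz-.123,.054-cx)
print('box pos',bx,by,bz,'theta',th,'r',rr,s['ft_force'],s['grip_width'])
st=float(sys.argv[1]);n=int(sys.argv[2])
q=R.from_quat(s['orientation']);b=R.from_euler('z',BOX[2])
cur=np.array([bx,by,bz])
for i in range(1,n+1):
    t=th+st*i;tg=np.array([.054-.141*np.cos(t)+off[0],0.000,.123+.141*np.sin(t)+off[2]])
    if i<=n: tg[1]=by*(1-i/n)
    print(round(t,2),(q.inv().apply(b.apply(tg-cur))*100).round(2));cur=tg
E
python3 arc.py 0.08 8
```

```text
box pos -0.08539884386485087 0.0008269883943692186 0.1272133795723064 theta 0.0015144156142657891 r 0.1408990054375598 [ 1.17931534 -1.71976118 -1.29153963] 0.011509453730818983
0.08 [-0.04 -0.02 -1.13]
0.16 [-0.14 -0.02 -1.12]
0.24 [-0.23 -0.02 -1.1 ]
0.32 [-0.32 -0.02 -1.08]
0.4 [-0.4  -0.02 -1.05]
0.48 [-0.49 -0.02 -1.02]
0.56 [-0.57 -0.02 -0.98]
0.64 [-0.64 -0.02 -0.93]
```

Request:
carry_out(
  series=[
    [0, 0, -1.1, 0, 0, 0, 1],
    [-0.15, 0, -1.1, 0, 0, 0, 1],
    [-0.2, 0, -1.1, 0, 0, 0, 1],
    [-0.3, 0, -1.1, 0, 0, 0, 1],
    [-0.4, 0, -1.0, 0, 0, 0, 1],
    [-0.5, 0, -1.0, 0, 0, 0, 1],
  ],
)

```text
clock: 3.85
eef_pos: [0.4673, 0.1661, 0.1991]
orientation: [-0.12, 0.993, -0.001, 0.009]
ft_force: [6.7, 0.3, -7.6]
grip_width: 0.0112
```

```bash
python3 arc.py 0.1 8
```

```text
box pos -0.06350044324121501 0.0007627623751882712 0.19905873001436875 theta 0.5444781663358254 r 0.13911709479028564 [ 6.72731562  0.27097217 -7.5790847 ] 0.011151243945390209
0.64 [-0.65 -0.02 -1.25]
0.74 [-0.92 -0.02 -1.07]
0.84 [-1.02 -0.02 -0.97]
0.94 [-1.12 -0.02 -0.86]
1.04 [-1.2  -0.02 -0.75]
1.14 [-1.26 -0.02 -0.62]
1.24 [-1.32 -0.02 -0.49]
1.34 [-1.36 -0.02 -0.36]
```

Request:
carry_out(
  series=[
    [-0.7, 0, -1.2, 0, 0, 0, 1],
    [-0.9, 0, -1.1, 0, 0, 0, 1],
    [-1.0, 0, -1.0, 0, 0, 0, 1],
    [-1.1, 0, -0.8, 0, 0, 0, 1],
    [-1.2, 0, -0.7, 0, 0, 0, 1],
    [-1.3, 0, -0.6, 0, 0, 0, 1],
  ],
)

```text
clock: 4.45
eef_pos: [0.5306, 0.181, 0.2589]
orientation: [-0.12, 0.993, -0.0, 0.014]
ft_force: [4.0, 0.0, -12.9]
grip_width: 0.0118
```

```bash
python3 arc.py 0.1 7
```

```text
box pos 0.0015542254606904754 0.0005674606445954703 0.258882852552697 theta 1.1825185403558591 r 0.14248941500365012 [  3.98096532   0.01622496 -12.88413667] 0.011785579374154951
1.28 [-1.39 -0.02 -0.29]
1.38 [-1.38 -0.02 -0.29]
1.48 [-1.4  -0.02 -0.15]
1.58 [-1.41 -0.02 -0.01]
1.68 [-1.4  -0.02  0.13]
1.78 [-1.38 -0.02  0.27]
1.88 [-1.35 -0.02  0.4 ]
```

Request:
carry_out(
  series=[
    [-1.4, 0, -0.2, 0, 0, 0, 1],
    [-1.4, 0, -0.2, 0, 0, 0, 1],
    [-1.4, 0, -0.1, 0, 0, 0, 1],
    [-1.4, 0, 0, 0, 0, 0, 1],
    [-1.4, 0, 0.1, 0, 0, 0, 1],
    [-1.3, 0, 0.3, 0, 0, 0, 1],
  ],
)

```text
clock: 5.05
eef_pos: [0.6024, 0.1981, 0.2667]
orientation: [-0.122, 0.993, -0.003, 0.002]
ft_force: [-0.3, -2.2, 6.1]
grip_width: 0.0113
```

```bash
python3 arc.py 0.05 4;  python3 - <<'E'
from h import *
from workcell import get_state, vision
d=vision.capture('side');cv2.imwrite('pics/s3.png',d['img'][:,:,::-1])
E
```

```text
box pos 0.07540478674014858 0.0004776680781379515 0.26673130819884805 theta 1.7122947927689176 r 0.14114191094828019 [-0.31950284 -2.16522417  6.12304813] 0.011254897174128932
1.76 [-0.69 -0.02  0.13]
1.81 [-0.69 -0.02  0.15]
1.86 [-0.68 -0.02  0.19]
1.91 [-0.67 -0.02  0.22]
```

View pics/s3.png

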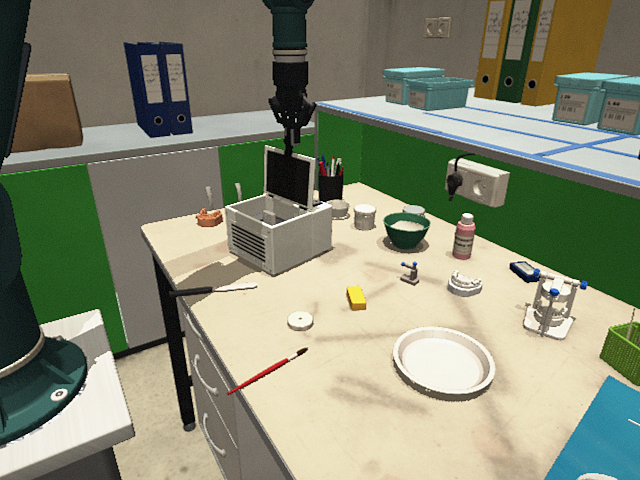

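Side view: the flap stands upright at (288,178) with its lever in the gripper. I'll carry it closer to the stop, then release it.

Request:
carry_out(
  series=[
    [-0.7, 0, 0.1, 0, 0, 0, 1],
    [-0.7, 0, 0.2, 0, 0, 0, 1],
    [-0.7, 0, 0.2, 0, 0, 0, 1],
    [0, 0, 0, 0, 0, 0, 1],
    [0, 0, 0, 0, 0, 0, 0.7],
    [0, 0, 0, 0, 0, 0, 0.4],
    [0, 0, 0, 0, 0, 0, 0.4],
  ],
)

```text
clock: 5.8
eef_pos: [0.6266, 0.2056, 0.2605]
orientation: [-0.123, 0.992, -0.002, 0.003]
ft_force: [-0.7, 0.5, 0.4]
grip_width: 0.051
```

```bash
python3 arc.py 0.05 1;  python3 - <<'E'
from h import *
from workcell import get_state, vision
d=vision.capture('side');cv2.imwrite('pics/s4.png',cv2.resize(d['img'][100:290,180:400,::-1],None,fx=3,fy=3))
E
```

```text
box pos 0.10066911077078886 0.0021485943113831174 0.2605321780062847 theta 1.896977777567666 r 0.14096485778705944 [-0.72272708  0.51380424  0.41017257] 0.051006119932887575
1.95 [-0.66 -0.22  0.24]
```

View pics/s4.png

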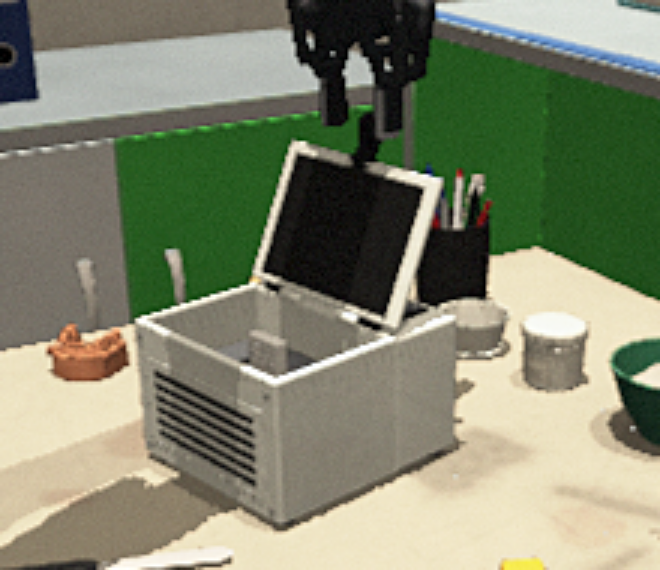

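The flap is on its stop and clear of the fingers, and the tab stands in the well. Next I go up, then over to the tab with a quarter turn.

Request:
carry_out(
  series=[
    [0, 0, -2, 0, 0, 0, 0.4],
    [0, 0, -2, 0, 0, 0, 0.4],
    [0, 0, -2, 0, 0, 0, 0.4],
    [0.5, 0, -0.5, 0, 0, 0.1, 0.4],
  ],
)

```text
clock: 6.25
eef_pos: [0.6199, 0.2055, 0.3258]
orientation: [-0.073, 0.997, -0.002, 0.002]
ft_force: [0.5, 0.6, 0.9]
grip_width: 0.0513
```

```bash
python3 - <<'E'
from h import *
plan(b2w(0,0,.26),BOX[2],12)
E
```

```text
total cm [ 9.37 -1.16  6.55] rv [-1.000e-03  7.000e-03  1.482e+00]
[0.78, -0.1, 0.55, -0.0, 0.001, 0.124]
[0.76, -0.19, 0.55, -0.0, 0.001, 0.124]
[0.73, -0.28, 0.55, -0.0, 0.001, 0.124]
[0.69, -0.37, 0.55, -0.0, 0.001, 0.124]
[0.64, -0.46, 0.55, -0.0, 0.001, 0.124]
[0.58, -0.53, 0.55, -0.0, 0.001, 0.124]
[0.51, -0.6, 0.55, -0.0, 0.001, 0.124]
[0.43, -0.66, 0.55, -0.0, 0.001, 0.124]
[0.35, -0.7, 0.55, -0.0, 0.001, 0.124]
[0.26, -0.74, 0.55, -0.0, 0.001, 0.124]
[0.16, -0.77, 0.55, -0.0, 0.001, 0.124]
[0.07, -0.78, 0.55, -0.0, 0.001, 0.124]
```

Request:
carry_out(
  series=[
    [0.8, -0.1, 0, 0, 0, 0.12, 0.4],
    [0.8, -0.2, 0, 0, 0, 0.12, 0.4],
    [0.7, -0.3, 0, 0, 0, 0.12, 0.4],
    [0.7, -0.4, 0.4, 0, 0, 0.12, 0.4],
    [0.6, -0.5, 0.5, 0, 0, 0.12, 0.4],
    [0.6, -0.5, 0.5, 0, 0, 0.12, 0.4],
    [0.5, -0.6, 0.5, 0, 0, 0.12, 0.4],
    [0.4, -0.7, 0.5, 0, 0, 0.12, 0.4],
  ],
)

```text
clock: 7.05
eef_pos: [0.5578, 0.1898, 0.3045]
orientation: [0.412, 0.911, 0.004, 0.006]
ft_force: [1.1, 0.4, -0.5]
grip_width: 0.0512
```

```bash
python3 - <<'E'
from h import *
plan(b2w(0,0,.26),BOX[2],4)
E
```

```text
total cm [ 1.19 -2.84  4.4 ] rv [0.013 0.004 0.486]
[0.3, -0.71, 1.1, 0.003, 0.001, 0.121]
[0.21, -0.74, 1.1, 0.003, 0.001, 0.121]
[0.12, -0.75, 1.11, 0.003, 0.001, 0.121]
[0.02, -0.76, 1.11, 0.003, 0.001, 0.121]
```

Request:
carry_out(
  series=[
    [0.3, -0.7, 1.1, 0, 0, 0.12, 0.4],
    [0.2, -0.7, 1.1, 0, 0, 0.12, 0.4],
    [0.1, -0.7, 1.1, 0, 0, 0.12, 0.4],
    [0, -0.7, 1.1, 0.01, 0, 0.1, 0.4],
    [0, 0, 0, 0, 0, 0, 0.4],
  ],
)

```text
clock: 7.55
eef_pos: [0.5277, 0.1815, 0.2589]
orientation: [0.616, 0.788, 0.002, 0.001]
ft_force: [0.7, -0.4, -0.8]
grip_width: 0.0515
```

```bash
python3 - <<'E'
from h import *
from workcell import get_state, vision
s=get_state();print(s['grip_width'],s['eef_pos'])
d=vision.capture('wrist');np.savez('w5.npz',**d,eef_pos=s['eef_pos'],orientation=s['orientation']);cv2.imwrite('pics/w5.png',d['img'][:,:,::-1])
d=vision.capture('side');np.savez('s5.npz',**d);cv2.imwrite('pics/s5.png',cv2.resize(d['img'][100:290,180:400,::-1],None,fx=3,fy=3))
d=vision.capture('top');np.savez('t5.npz',**d);cv2.imwrite('pics/t5.png',cv2.resize(d['img'][160:310,190:340,::-1],None,fx=4,fy=4))
plan(b2w(0,0,.26),BOX[2],1)
E
```

```text
0.05148593800371394 [0.5277383  0.18148506 0.2588758 ]
total cm [-0.17 -0.15  0.08] rv [ 0.01  -0.001  0.01 ]
[-0.17, -0.15, 0.08, 0.01, -0.001, 0.01]
```

View pics/w5.png

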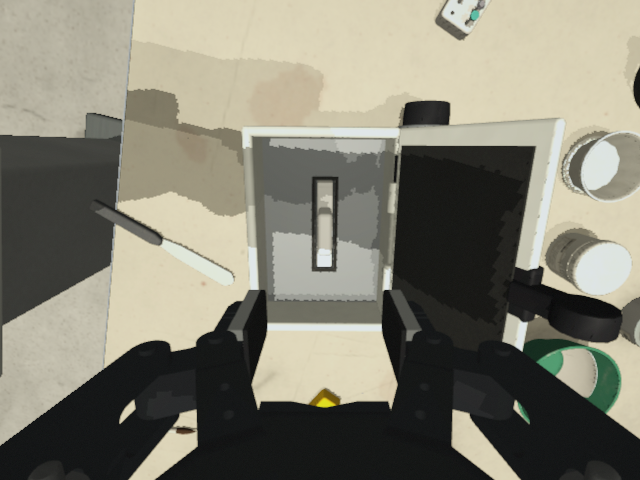

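View pics/s5.png

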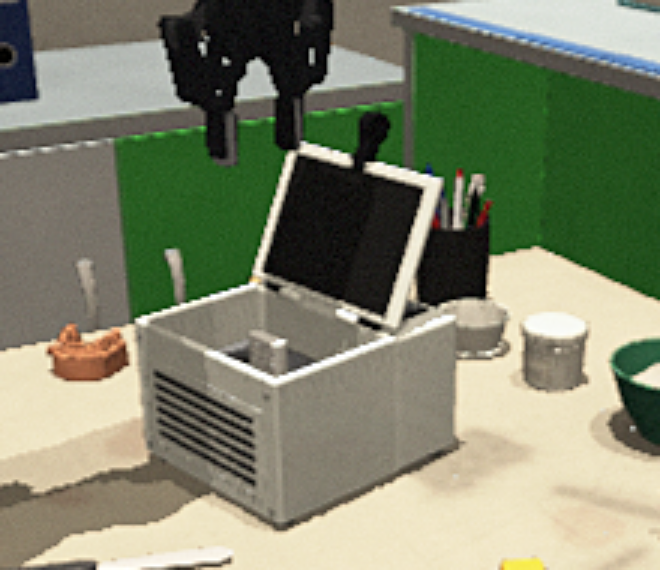

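View pics/t5.png

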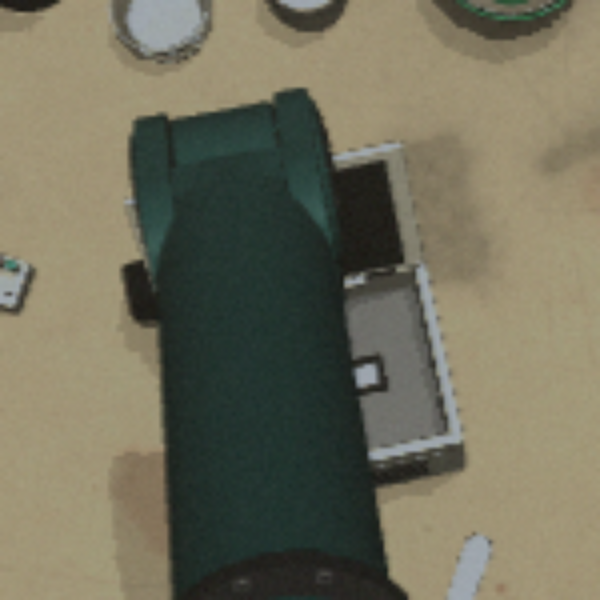

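```bash
python3 - <<'E'
from h import *
d=load('w5.npz')
cv2.imwrite('pics/w5c.png',cv2.resize(d['img'][165:285,275:375,::-1],None,fx=5,fy=5,interpolation=cv2.INTER_CUBIC))
W,ok=wcloud(d,d)
for v in range(176,276,6): print(v,[W[v,u].round(3).tolist() for u in (308,325)])
iv=lambda w:np.array([np.cos(BOX[2])*(w[0]-BOX[0])+np.sin(BOX[2])*(w[1]-BOX[1]),-np.sin(BOX[2])*(w[0]-BOX[0])+np.cos(BOX[2])*(w[1]-BOX[1]),w[2]])
for u,v,z in [(315,180,.075),(335,180,.075),(315,269,.075),(335,269,.075),(245,130,.12),(245,328,.12)]: print(u,v,iv(won(d,u,v,z)).round(4))
E
```

```text
176 [[0.504, 0.221, 0.074], [0.519, 0.224, 0.075]]
182 [[0.505, 0.216, 0.075], [0.52, 0.219, 0.076]]
188 [[0.506, 0.21, 0.075], [0.521, 0.214, 0.077]]
194 [[0.507, 0.205, 0.075], [0.522, 0.209, 0.077]]
200 [[0.509, 0.2, 0.075], [0.524, 0.204, 0.077]]
206 [[0.51, 0.194, 0.075], [0.525, 0.198, 0.077]]
212 [[0.511, 0.189, 0.074], [0.525, 0.198, 0.102]]
218 [[0.513, 0.183, 0.074], [0.526, 0.195, 0.112]]
224 [[0.514, 0.178, 0.074], [0.527, 0.19, 0.112]]
230 [[0.515, 0.173, 0.076], [0.528, 0.185, 0.113]]
236 [[0.516, 0.167, 0.075], [0.529, 0.18, 0.113]]
242 [[0.518, 0.161, 0.075], [0.531, 0.175, 0.113]]
248 [[0.519, 0.155, 0.074], [0.532, 0.169, 0.111]]
254 [[0.521, 0.15, 0.075], [0.533, 0.164, 0.111]]
260 [[0.522, 0.144, 0.075], [0.537, 0.148, 0.077]]
266 [[0.523, 0.138, 0.075], [0.539, 0.143, 0.078]]
272 [[0.525, 0.132, 0.075], [0.541, 0.136, 0.075]]
315 180 [-0.009   0.0419  0.075 ]
335 180 [0.0089 0.042  0.075 ]
315 269 [-0.0088 -0.0427  0.075 ]
335 269 [ 0.0104 -0.0425  0.075 ]
245 130 [-0.0597  0.082   0.12  ]
245 328 [-0.0684 -0.0809  0.12  ]
```

View pics/w5c.png

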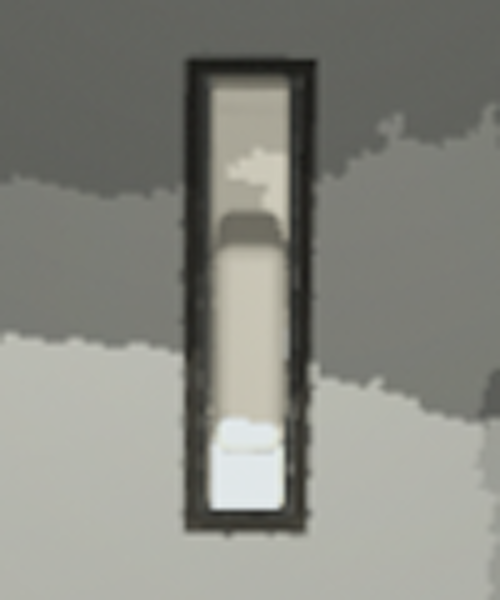

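The slot (313–337, 178–271) comes out centred within 1 mm of my box frame, and the tab's top measures 0.112 m, as specified. Now I descend.

Request:
carry_out(
  series=[
    [-0.1, 0.1, 1, 0.01, 0, 0, 0.4],
    [-0.1, 0, 2, 0, 0, 0, 0.4],
    [0, 0, 2, 0, 0, 0, 0.4],
    [0, 0, 2, 0, 0, 0, 0.4],
    [0, 0, 2, 0, 0, 0, 0.4],
    [0, 0, 1, 0, 0, 0, 0.4],
    [0, 0, 0, 0, 0, 0, 0.4],
  ],
)

```text
clock: 8.4
eef_pos: [0.5395, 0.1826, 0.1592]
orientation: [0.613, 0.79, 0.005, 0.002]
ft_force: [-0.0, -0.4, 1.1]
grip_width: 0.0513
```

```bash
python3 - <<'E'
from h import *
plan(b2w(0.0005,0,.097),BOX[2]+.005,1)
E
```

```text
total cm [-0.01 -1.07  6.21] rv [ 0.011 -0.004  0.012]
[-0.01, -1.07, 6.21, 0.011, -0.004, 0.012]
```

Request:
carry_out(
  series=[
    [0, -1.0, 0, 0.01, 0, 0.01, 0.4],
    [0, 0, 0, 0, 0, 0, 0.4],
  ],
)

```text
clock: 8.6
eef_pos: [0.53, 0.18, 0.1598]
orientation: [0.617, 0.787, 0.002, -0.001]
ft_force: [0.3, -0.1, 1.3]
grip_width: 0.0511
```

```bash
python3 - <<'E'
from h import *
plan(b2w(0.0005,0,.097),BOX[2]+.005,1)
E
```

```text
total cm [ 0.01 -0.03  6.28] rv [ 0.001 -0.004  0.001]
[0.01, -0.03, 6.28, 0.001, -0.004, 0.001]
```

Well aligned, so I continue in smaller steps.

Request:
carry_out(
  series=[
    [0, 0, 1, 0, 0, 0, 0.4],
    [0, 0, 1, 0, 0, 0, 0.4],
    [0, 0, 1, 0, 0, 0, 0.4],
    [0, 0, 0, 0, 0, 0, 0.4],
  ],
)

```text
clock: 9.0
eef_pos: [0.5312, 0.1809, 0.1296]
orientation: [0.617, 0.787, 0.004, -0.0]
ft_force: [-0.9, -0.4, 0.5]
grip_width: 0.0513
```

```bash
python3 - <<'E'
from h import *
plan(b2w(0.0005,0,.097),BOX[2]+.005,1)
E
```

```text
total cm [-0.04 -0.18  3.26] rv [ 0.006 -0.005  0.002]
[-0.04, -0.18, 3.26, 0.006, -0.005, 0.002]
```

Request:
carry_out(
  series=[
    [0, -0.2, 1, 0.006, 0, 0, 0.4],
    [0, 0, 1, 0, 0, 0, 0.4],
    [0, -0.1, 1, 0, 0, 0, 0.4],
    [0, 0, 0.2, 0, 0, 0, 0.4],
    [0, 0, 0, 0, 0, 0, 0.4],
  ],
)

```text
clock: 9.5
eef_pos: [0.5256, 0.1797, 0.0938]
orientation: [0.617, 0.787, -0.001, -0.004]
ft_force: [-0.1, 0.1, 0.9]
grip_width: 0.0515
```

```bash
python3 - <<'E'
from h import *
from workcell import get_state, vision
s=get_state();print(s['ft_force'])
plan(b2w(0.0005,0,.097),BOX[2]+.005,1,s)
d=vision.capture('wrist');cv2.imwrite('pics/w6.png',d['img'][:,:,::-1])
E
```

```text
[-0.11935308  0.06741359  0.94077808]
total cm [-0.05  0.4  -0.32] rv [-0.007 -0.006  0.002]
[-0.05, 0.4, -0.32, -0.007, -0.006, 0.002]
```

View pics/w6.png

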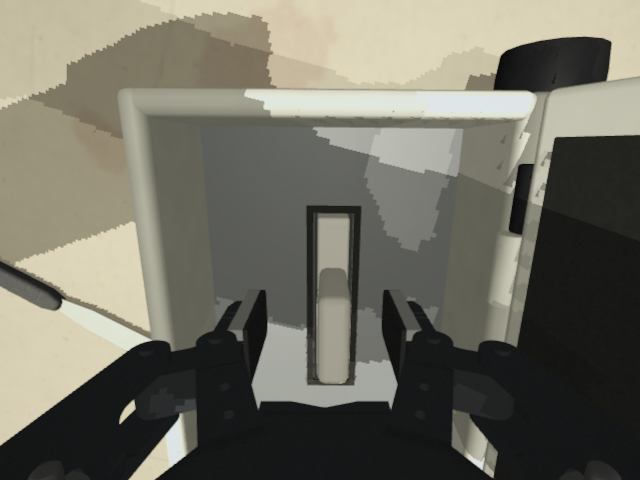

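The tab (318–350, 270–383) stands between the pads (265 and 385), slightly right of centre. I'll shift by 4 mm and close.

Request:
carry_out(
  series=[
    [0, 0.4, -0.3, -0.007, -0.005, 0, 0.4],
    [0, 0, 0, 0, 0, 0, 0.4],
    [0, 0, 0, 0, 0, 0, 0.6],
    [0, 0, 0, 0, 0, 0, 0.75],
    [0, 0, 0, 0, 0, 0, 1],
    [0, 0, 0, 0, 0, 0, 1],
    [0, 0, 0, 0, 0, 0, 1],
  ],
  newtons=30,
)

```text
clock: 10.25
eef_pos: [0.5304, 0.1809, 0.0979]
orientation: [0.617, 0.787, 0.001, 0.001]
ft_force: [-0.7, -0.0, -0.3]
grip_width: 0.0113
```

```bash
python3 - <<'E'
from h import *
from workcell import get_state, vision
s=get_state();print(s['ft_force'],s['torque'],s['grip_width'],s['eef_pos'])
plan(b2w(0.0005,0,.097),BOX[2]+.005,1,s)
d=vision.capture('wrist');cv2.imwrite('pics/w7.png',d['img'][:,:,::-1])
E
```

```text
[-0.67172978 -0.0046355  -0.28783877] [-0.01944998  0.14637164 -0.08349851] 0.011302119813774008 [0.53039799 0.1808562  0.09786263]
total cm [-0.05 -0.08  0.09] rv [ 0.002 -0.     0.002]
[-0.05, -0.08, 0.09, 0.002, -0.0, 0.002]
```

View pics/w7.png

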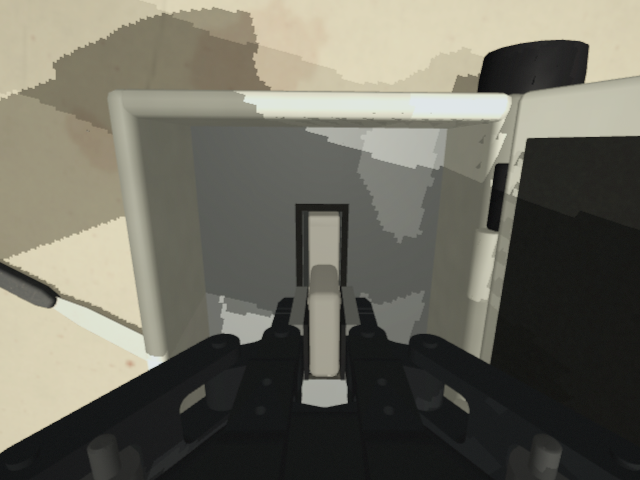

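The tab is held (11.3 mm) with almost no side force. I'll draw it up slowly.

Request:
carry_out(
  series=[
    [0, 0, 0, 0, 0, 0, 1],
    [0, 0, -0.4, 0, 0, 0, 1],
    [0, 0, -0.5, 0, 0, 0, 1],
    [0, 0, -0.5, 0, 0, 0, 1],
    [0, 0, -0.5, 0, 0, 0, 1],
  ],
  newtons=60,
)

```text
clock: 10.8
eef_pos: [0.5305, 0.1808, 0.1178]
orientation: [0.617, 0.787, 0.001, 0.001]
ft_force: [-1.1, 0.4, -1.4]
grip_width: 0.011
```

```bash
python3 - <<'E'
from h import *
from workcell import get_state, vision
s=get_state();print(s['ft_force'],s['torque'],s['grip_width'],s['eef_pos'])
plan(b2w(0.0014,0.0004,.158),BOX[2]+.003,1,s)
E
```

```text
[-1.05133301  0.38386397 -1.4046782 ] [ 0.0264677   0.0596975  -0.05790605] 0.011028084935644219 [0.53046102 0.1807721  0.1178366 ]
total cm [ 0.    0.01 -4.02] rv [0.002 0.    0.004]
[0.0, 0.01, -4.02, 0.002, 0.0, 0.004]
```

Request:
carry_out(
  series=[
    [0, 0, -0.6, 0, 0, 0, 1],
    [0, 0, -0.6, 0, 0, 0, 1],
    [0, 0, -0.6, 0, 0, 0, 1],
    [0, 0, -0.6, 0, 0, 0, 1],
    [0, 0, -0.6, 0, 0, 0, 1],
    [0, 0, -0.6, 0, 0, 0, 1],
  ],
)

```text
clock: 11.4
eef_pos: [0.5305, 0.1808, 0.1577]
orientation: [0.617, 0.787, 0.001, 0.001]
ft_force: [-0.4, 0.4, -0.4]
grip_width: 0.0105
```

```bash
python3 - <<'E'
from h import *
from workcell import get_state, vision
s=get_state();print(s['ft_force'],s['torque'],s['grip_width'],s['eef_pos'])
plan(b2w(0.0014,0.0004,.22),BOX[2]+.003,1,s)
E
```

```text
[-0.35258145  0.43915334 -0.37033823] [0.0260297  0.00074669 0.00373297] 0.01049012869318074 [0.53052535 0.18084323 0.15766589]
total cm [-0.    0.01 -6.23] rv [ 0.003 -0.     0.004]
[-0.0, 0.01, -6.23, 0.003, -0.0, 0.004]
```

Request:
carry_out(
  series=[
    [0, 0, -0.8, 0, 0, 0, 1],
    [0, 0, -1.0, 0, 0, 0, 1],
    [0, 0, -1.2, 0, 0, 0, 1],
    [0, 0, -1.2, 0, 0, 0, 1],
    [0, 0, -1.2, 0, 0, 0, 1],
    [0, 0, -1.0, 0, 0, 0, 1],
    [0, 0, -0.5, 0, 0, 0, 1],
    [0, 0, 0, 0, 0, 0, 1],
  ],
)

```text
clock: 12.2
eef_pos: [0.5317, 0.181, 0.2352]
orientation: [0.617, 0.787, 0.003, 0.002]
ft_force: [0.2, 0.6, -1.5]
grip_width: 0.0112
```

```bash
python3 - <<'E'
from h import *
from workcell import get_state, vision
s=get_state();print(s['ft_force'],s['torque'],s['grip_width'],s['eef_pos'])
d=vision.capture('side');np.savez('s8.npz',**d);cv2.imwrite('pics/s8.png',cv2.resize(d['img'][60:290,180:420,::-1],None,fx=2.6,fy=2.6))
d=vision.capture('wrist');cv2.imwrite('pics/w8.png',d['img'][:,:,::-1])
E
```

```text
[ 0.17210584  0.57242365 -1.52445736] [ 0.01944757 -0.04448167  0.01257132] 0.01120880437741972 [0.53168901 0.18104657 0.23519941]
```

View pics/s8.png

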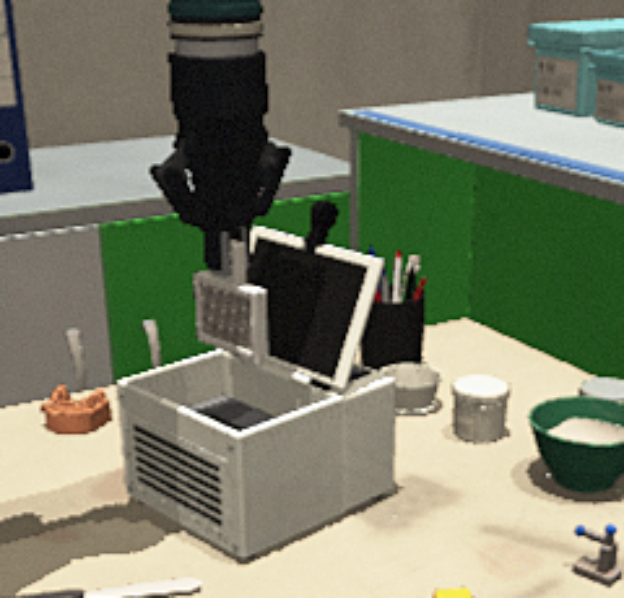

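View pics/w8.png

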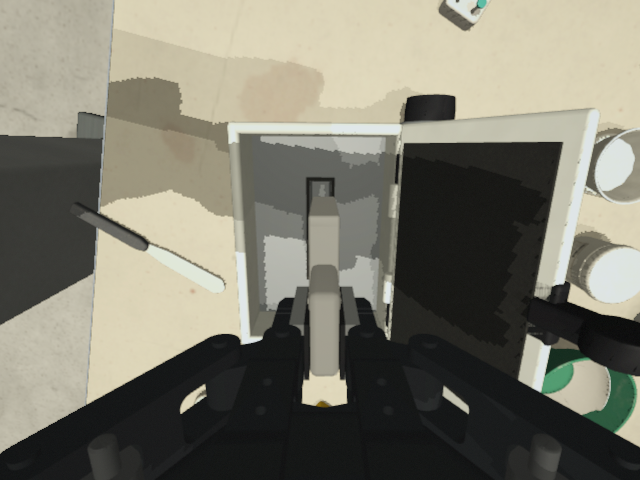

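```bash
python3 - <<'E'
from h import *
d=load('s8.npz')
cv2.imwrite('pics/s8c.png',cv2.resize(d['img'][145:205,240:300,::-1],None,fx=10,fy=10,interpolation=cv2.INTER_CUBIC))
E
```

```text
(no output)
```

View pics/s8c.png

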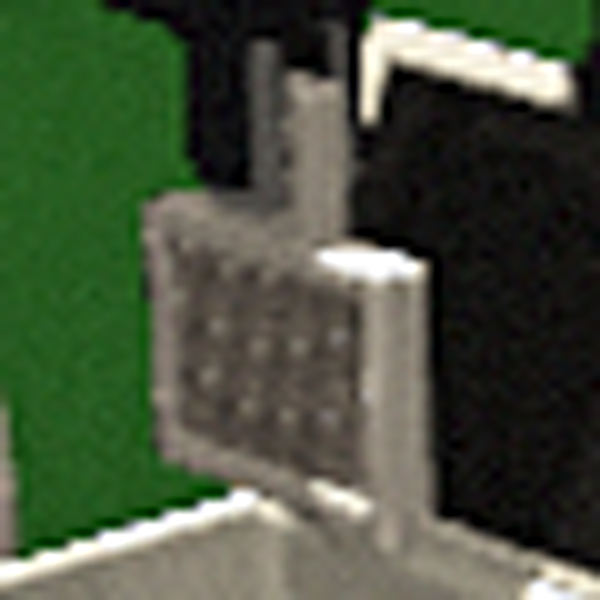

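The near face is grey with a faint pattern that I can't read at this resolution. I'll check which face it is over the dish, closer to the side camera. Now the transfer.

```bash
python3 - <<'E'
from h import *
plan([.592,-.302,.235],0,20)
E
```

```text
total cm [-48.34  -5.66  -0.14] rv [ 0.006 -0.001  0.242]
[-2.42, -0.28, -0.01, 0.0, -0.0, 0.012]
[-2.42, -0.25, -0.01, 0.0, -0.0, 0.012]
[-2.42, -0.22, -0.01, 0.0, -0.0, 0.012]
[-2.43, -0.19, -0.01, 0.0, -0.0, 0.012]
[-2.43, -0.17, -0.01, 0.0, -0.0, 0.012]
[-2.43, -0.14, -0.01, 0.0, -0.0, 0.012]
[-2.43, -0.11, -0.01, 0.0, -0.0, 0.012]
[-2.43, -0.08, -0.01, 0.0, -0.0, 0.012]
[-2.43, -0.05, -0.01, 0.0, -0.0, 0.012]
[-2.43, -0.02, -0.01, 0.0, -0.0, 0.012]
[-2.43, 0.01, -0.0, 0.0, -0.0, 0.012]
[-2.43, 0.04, -0.0, 0.0, -0.0, 0.012]
[-2.43, 0.07, -0.0, 0.0, -0.0, 0.012]
[-2.43, 0.1, -0.0, 0.0, -0.0, 0.012]
[-2.43, 0.13, -0.0, 0.0, -0.0, 0.012]
[-2.43, 0.16, -0.0, 0.0, -0.0, 0.012]
[-2.43, 0.19, -0.0, 0.0, -0.0, 0.012]
[-2.42, 0.22, -0.0, 0.0, -0.0, 0.012]
[-2.42, 0.25, -0.0, 0.0, -0.0, 0.012]
[-2.42, 0.28, -0.0, 0.0, -0.0, 0.012]
```

Request:
carry_out(
  series=[
    [-0.7, -0.1, 0, 0, 0, 0, 1],
    [-1.4, -0.2, 0, 0, 0, 0.012, 1],
    [-2, -0.2, 0, 0, 0, 0.012, 1],
    [-2.4, -0.2, 0, 0, 0, 0.012, 1],
    [-2.4, -0.2, 0, 0, 0, 0.012, 1],
    [-2.4, -0.2, 0, 0, 0, 0.012, 1],
    [-2.4, -0.1, 0, 0, 0, 0.012, 1],
    [-2.4, -0.1, 0, 0, 0, 0.012, 1],
  ],
)

```text
clock: 13.1
eef_pos: [0.5481, 0.0102, 0.2298]
orientation: [0.651, 0.759, -0.002, -0.001]
ft_force: [0.8, -0.1, -0.4]
grip_width: 0.0107
```

```bash
python3 - <<'E'
from h import *
from workcell import get_state
s=get_state();print(s['ft_force'],s['grip_width'],s['eef_pos'])
plan([.592,-.302,.235],0,12,s)
E
```

```text
[ 0.84275264 -0.14123372 -0.35058659] 0.010694650630910064 [0.54807358 0.0101879  0.22978225]
total cm [-31.52  -0.45  -0.48] rv [-0.003  0.002  0.154]
[-2.63, -0.04, -0.04, -0.0, 0.0, 0.013]
[-2.63, -0.0, -0.04, -0.0, 0.0, 0.013]
[-2.63, 0.03, -0.04, -0.0, 0.0, 0.013]
[-2.63, 0.06, -0.04, -0.0, 0.0, 0.013]
[-2.63, 0.1, -0.04, -0.0, 0.0, 0.013]
[-2.62, 0.13, -0.04, -0.0, 0.0, 0.013]
[-2.62, 0.16, -0.04, -0.0, 0.0, 0.013]
[-2.62, 0.2, -0.04, -0.0, 0.0, 0.013]
[-2.62, 0.23, -0.04, -0.0, 0.0, 0.013]
[-2.61, 0.27, -0.04, -0.0, 0.0, 0.013]
[-2.61, 0.3, -0.04, -0.0, 0.0, 0.013]
[-2.61, 0.33, -0.04, -0.0, 0.0, 0.013]
```

Request:
carry_out(
  series=[
    [-2.6, 0, -0.1, 0, 0, 0.013, 1],
    [-2.6, 0, -0.1, 0, 0, 0.013, 1],
    [-2.6, 0, -0.1, 0, 0, 0.013, 1],
    [-2.6, 0.1, 0, 0, 0, 0.013, 1],
    [-2.6, 0.1, 0, 0, 0, 0.013, 1],
    [-2.6, 0.1, 0, 0, 0, 0.013, 1],
    [-2.6, 0.2, 0, 0, 0, 0.013, 1],
    [-2.4, 0.2, 0, 0, 0, 0.013, 1],
  ],
)

```text
clock: 13.9
eef_pos: [0.5681, -0.2152, 0.2294]
orientation: [0.697, 0.717, -0.007, -0.003]
ft_force: [-0.3, -0.0, -0.2]
grip_width: 0.011
```

```bash
python3 - <<'E'
from h import *
from workcell import get_state
s=get_state();print(s['ft_force'],s['grip_width'],s['eef_pos'])
plan([.592,-.302,.235],0,5,s)
E
```

```text
[-0.29955266 -0.04774106 -0.24988104] 0.010963835890412332 [ 0.56806948 -0.21518721  0.22935011]
total cm [-8.75  2.13 -0.55] rv [-0.014  0.005  0.029]
[-1.75, 0.43, -0.11, -0.003, 0.001, 0.006]
[-1.75, 0.44, -0.11, -0.003, 0.001, 0.006]
[-1.74, 0.45, -0.11, -0.003, 0.001, 0.006]
[-1.74, 0.46, -0.11, -0.003, 0.001, 0.006]
[-1.74, 0.47, -0.11, -0.003, 0.001, 0.006]
```

Request:
carry_out(
  series=[
    [-2.0, 0.5, 0, -0.004, 0, 0.007, 1],
    [-2.0, 0.5, 0, -0.004, 0, 0.007, 1],
    [-1.5, 0.5, 0, -0.003, 0, 0.007, 1],
    [-1.0, 0.4, 0, -0.003, 0, 0.007, 1],
    [0, 0, 0, 0, 0, 0, 1],
    [0, 0, 0, 0, 0, 0, 1],
  ],
)

```text
clock: 14.5
eef_pos: [0.5822, -0.2931, 0.2269]
orientation: [0.712, 0.702, -0.005, 0.0]
ft_force: [0.1, 1.0, -1.1]
grip_width: 0.0111
```

```bash
python3 - <<'E'
from h import *
from workcell import get_state,vision
s=get_state();print(s['ft_force'],s['grip_width'],s['eef_pos'])
plan([.592,-.302,.162],0,1,s)
d=vision.capture('side');np.savez('s9.npz',**d);cv2.imwrite('pics/s9.png',d['img'][:,:,::-1])
cv2.imwrite('pics/s9c.png',cv2.resize(d['img'][200:410,360:560,::-1],None,fx=2.85,fy=2.85,interpolation=cv2.INTER_CUBIC))
E
```

```text
[ 0.08834713  1.04953729 -1.06713604] 0.01107277669146583 [ 0.58215932 -0.29306145  0.22685793]
total cm [-0.83  1.04  6.49] rv [-0.007  0.008 -0.015]
[-0.83, 1.04, 6.49, -0.007, 0.008, -0.015]
```

View pics/s9.png

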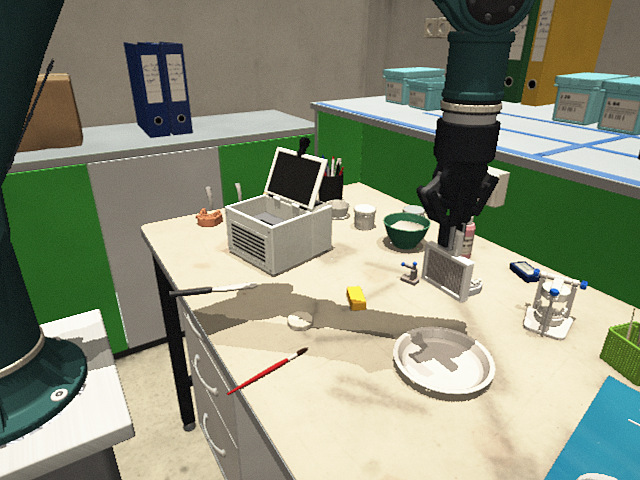

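View pics/s9c.png

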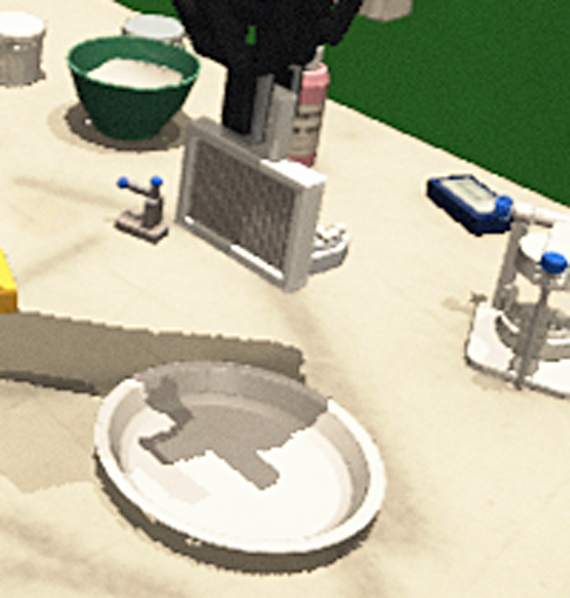

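Side view: the face towards the front shows bare fine vertical pleats in a frame, with no lattice, so the intake face already points forward. The flap is open and the dish unmoved. I'll lower it now.

Request:
carry_out(
  series=[
    [-0.4, 0.5, 0, 0, 0.004, -0.008, 1],
    [-0.4, 0.5, 1, -0.003, 0.004, -0.006, 1],
    [0, 0, 1, 0, 0, 0, 1],
    [0, 0, 1, 0, 0, 0, 1],
    [0, 0, 1, 0, 0, 0, 1],
    [0, 0, 1, 0, 0, 0, 1],
    [0, 0, 0.5, 0, 0, 0, 1],
    [0, 0, 0, 0, 0, 0, 1],
  ],
)

```text
clock: 15.35
eef_pos: [0.5926, -0.2962, 0.165]
orientation: [0.705, 0.71, -0.001, -0.004]
ft_force: [0.1, 0.1, -1.3]
grip_width: 0.011
```

```bash
python3 - <<'E'
from h import *
from workcell import get_state,vision
s=get_state();print(s['ft_force'],s['grip_width'],s['eef_pos'])
plan([.592,-.302,.162],0,1,s)
E
```

```text
[ 0.05809931  0.14907432 -1.33997871] 0.011043660056904707 [ 0.59263333 -0.29615877  0.16502769]
total cm [-0.59 -0.07  0.3 ] rv [-0.007 -0.005  0.007]
[-0.59, -0.07, 0.3, -0.007, -0.005, 0.007]
```

Request:
carry_out(
  series=[
    [-0.5, -0.1, 0.2, -0.006, -0.004, 0.006, 1],
    [0, 0, 0, 0, 0, 0, 1],
    [0, 0, 0, 0, 0, 0, 1],
    [0, 0, 0, 0, 0, 0, 1],
    [0, 0, 0, 0, 0, 0, 1],
  ],
)

```text
clock: 15.85
eef_pos: [0.5921, -0.3026, 0.1642]
orientation: [0.707, 0.707, 0.001, 0.001]
ft_force: [0.2, -0.4, -0.4]
grip_width: 0.0113
```

```bash
python3 - <<'E'
from h import *
from workcell import get_state,vision
s=get_state();print(s['ft_force'],s['grip_width'],s['eef_pos'],abs(s['dq']).max())
plan([.592,-.302,.162],0,1,s)
for n in ('side','top','wrist'):
    d=vision.capture(n);np.savez(n+'9.npz',**d);cv2.imwrite(f'pics/{n}9.png',d['img'][:,:,::-1])
d=load('side9.npz');cv2.imwrite('pics/side9c.png',cv2.resize(d['img'][220:420,360:560,::-1],None,fx=3,fy=3,interpolation=cv2.INTER_CUBIC))
# predicted cassette corners
p=s['eef_pos'];C=np.array([[p[0]-.007,p[1]+sy*.04,p[2]-.0819+z] for z in (0,.061) for sy in (1,-1)]+[[.592,-.302,.005]])
print((cv2.projectPoints(C,d['rvec'],d['tvec'],d['mtx'],None)[0].reshape(-1,2)-[360,220])*3)
W,ok=cloud(d)
m=ok&(abs(W[...,0]-p[0])<.03)&(abs(W[...,1]-p[1])<.06)&(W[...,2]>.045)&(W[...,2]<.15)
print(m.sum(),np.percentile(W[m],[1,50,99],axis=0).round(3))
a=W[m]
# face plane fit
f=a[(a[:,2]>.085)&(a[:,2]<.135)&(a[:,1]>p[1]-.03)&(a[:,1]<p[1]+.03)];c=f.mean(0);n=np.linalg.svd(f-c)[2][2];print('face',c,n)
E
```

```text
[ 0.22047738 -0.44742089 -0.42015777] 0.01125452579416962 [ 0.59210643 -0.30261058  0.16420634] 0.0035956562210360554
total cm [ 0.06 -0.01  0.22] rv [ 0.002  0.001 -0.   ]
[0.06, -0.01, 0.22, 0.002, 0.001, -0.0]
[[194.35305398 277.51195496]
 [313.41769498 361.02702652]
 [207.46645522 177.8632844 ]
 [333.00401424 254.85514837]
 [240.98466128 431.16789786]]
1919 [[ 0.583 -0.343  0.084]
 [ 0.587 -0.309  0.116]
 [ 0.597 -0.264  0.147]]
face [ 0.58746415 -0.30403261  0.1088808 ] [-9.99157534e-01 -3.64856240e-04  4.10376574e-02]
```

View pics/side9c.png

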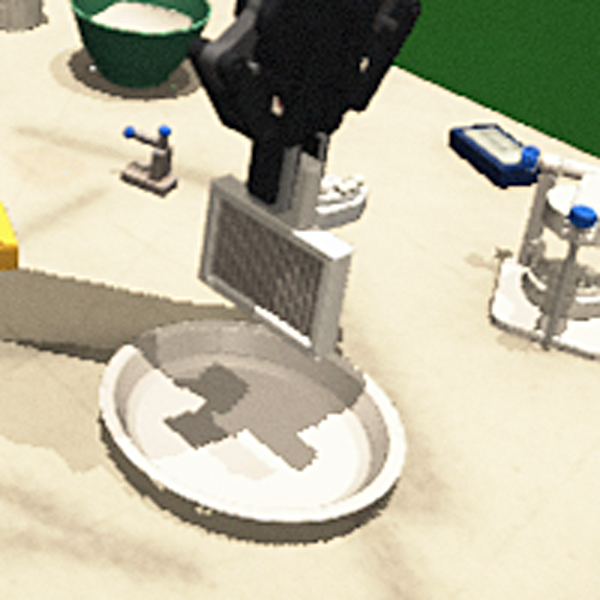

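View pics/wrist9.png

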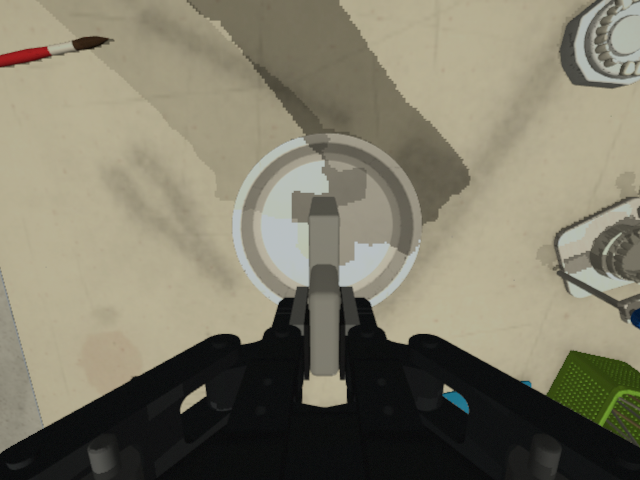

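View pics/top9.png

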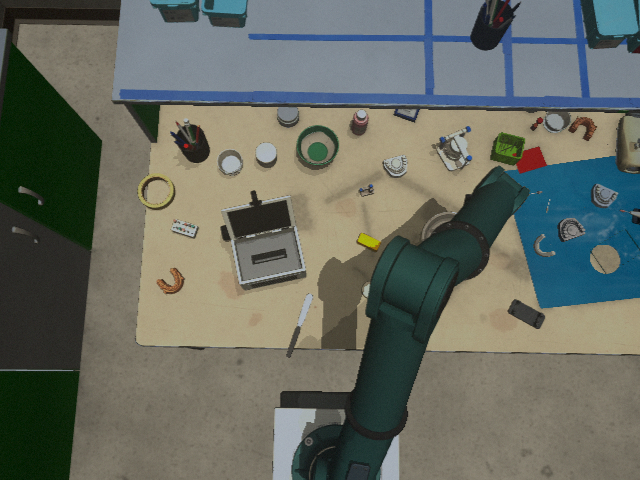

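```bash
python3 - <<'E'
from h import *
from workcell import get_state,vision,r
s=get_state();d=load('wrist9.npz')
print([won(d,u,v,.019,s).round(4).tolist() for u,v in ((232,222),(422,222),(327,130))])
print(s['eef_pos'],abs(s['dq']).max(),s['grip_width'])
E
```

```text
[[0.5176, -0.2923, 0.019], [0.6715, -0.2924, 0.019], [0.5943, -0.2215, 0.019]]
[ 0.59207931 -0.30244301  0.16402497] 0.0028260550833525263 0.011159251317672795
```

```bash
python3 - <<'E'
from workcell import r,get_state
print(r.hand_in()); print(get_state()['eef_pos'])
E
```

```text
the job is handed in; nothing more can be done
None
the job is handed in; nothing more can be done
```

The job is handed in. The cassette is held still over the dish with its intake face to the front of the bench, and the flap rests open on its stop. No verdict was reported.

I swung the flap up by its lever, released it near 1.9 rad, and saw it fall back onto its stop. I then drew the cassette straight up by its tab with under about 2 N of side force, and carried it upright to the dish.

Last checks before hand-in, at about 16 s on the robot's clock:

| Check | Result |
|---|---|
| Cassette position over the dish | within about 4 mm of its centre (two views put the centre at x 0.592 / 0.595, y -0.302 / -0.299) |
| Underside above the worktop | about 8 cm, worked out from the tool height |
| Turn from the bench axis | the tool was within 0.01 rad |
| Upright | the tool was within 0.01 rad; a plane fitted to the side camera's noisy depth gave a 0.04 rad lean, still well under 0.2 |
| Face to the front | bare pleats with no lattice, so the intake face |
| Motion | joint speeds below 0.004 rad/s |
| Flap, dish and bystanders | flap seen open; dish, wax and joint part looked undisturbed; wheel half hidden by the arm |

Two things disagreed or were not checked:
- **Box fit:** the side camera's view of the box corners disagreed with my model by up to 3 pixels. The wrist view of the slot settled it to about 1 mm.
- **Burs block:** I never identified it in the pictures, so I can't confirm it stayed put. No unexpected contact force showed at any reading.

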